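# Pack the cell clamp with spacers and hold it shut

### The arm

A 6-joint arm with a two-finger parallel gripper is mounted at the origin on the work surface. World frame = base frame: x ahead of the robot, y to its left, z up, the work surface at z = 0. Lengths are in mm, angles in rad, forces in N, time in s.
With the tool pointing down it reaches from about 325 to 875 mm from the base axis. Payload 4.4 kg.
Tool frame: the origin (TCP) lies on the centre line of the jaws, within the pads' length; the fingertips stand ahead of it and the grasp point (between the pads) lies 6 mm ahead of it (ctrl.tcp_to_tips is the z of the fingertips in the tool frame, in mm); z points along the fingers, y is the direction in which the jaws open and shut (so a half turn about z gives the same grasp; the last joint's range is limited). The gripper opens to 85 mm and grips with 20 to 120 N. Pads are 22 mm wide; open, the fingers measure 114 mm over their backs; the gripper's body (76 mm by 85 mm) begins 54 mm behind the grasp point. The pads swing forward as they close: fully open they stand 13 mm farther back than shut.
Start: joints at [1.016, 0.207, 1.542, -0, 1.393, -0.15], TCP at [225.936, 528.754, 256.282] pointing down, gripper open.
Joint ranges: [-2.73, 2.73], [-0.86, 2.22], [0.23, 2.46], [-1.11, 4.25], [0.08, 2.63], [-2.82, 2.82]. Speed limits (rad/s): [2.79, 2.79, 3.14, 3.14, 3.14, 3.14].

### API

Orientations are given as a 3x3 rotation matrix whose columns are the frame's x, y, z axes.
In Python, from plant import ctrl, sensors, optics gives the robot as it stands. Calls block until the motion is done:
- ctrl.move_ptp(position, orientation): joint-space move of the TCP to a pose.
- ctrl.move_l(position, rot=None, vel=150, threshold=None): straight line of the TCP; rot=None keeps the orientation; vel is the mean speed in mm/s. With threshold (N) it stops when the force on the tool has changed by that much, and returns True; else False.
- ctrl.set_joints(angles): joint-space move.
- ctrl.gripper_to(opening, force=None): finger opening in mm; force is the grip in N (None keeps the last); returns when the fingers have stopped.
- ctrl.hold(seconds).
- ctrl.solve_ik(position, orientation): joint angles nearest the present ones, or None.
- sensors.read_state(): the state.
- optics.grab_frame(name): name is "side" or "top" or "wrist"; returns (picture, depth): 400x640x3 uint8, red, green, blue; 400x640 float32, mm along the optical axis (not along the pixel's ray), 0 where there is no reading.
- optics.camera_params(name): a dict with "mtx" (3x3 intrinsics, pixels), "k1" (the pictures are not rectified: a ray, as slopes to the right and down, at radius r is drawn at 1 + k1 r^2 times it, then the intrinsics apply), "R" (3x3) and "t" (3): a world point X has camera coordinates R X + t; the wrist camera has in their place "T_tool_cam" (4x4, takes a point from camera to tool coordinates, whose origin is the TCP and whose axes are the flange's). Camera axes: x right, y down, z forward; pixel columns grow to the right and rows downward; lengths in mm; the calibration is good to about 2 mm. A picture is of the moment at which its call begins: read the wrist's pose just before it. camera_params takes no time and is no camera call.
A pose or a line that the arm cannot do raises ctrl.MotionError and nothing moves.
- ctrl.finish_job(): hands the job in, once; it reports no verdict.
The state is a dict: "t": time; "q": joint angles; "qvel": joint speeds; "tau": joint torques, N m; "eef_pos": TCP position; "eef_rot": TCP orientation; "force": force on the tool from outside, world axes, zero at the start; "wrist_torque": the same for the moment, N m; "grip_width": finger opening in mm.
Only numpy, scipy, OpenCV 4.12 (cv2) and the standard library are available. Lean on these libraries where they do the work, as an engineer would, in place of code of your own. Each camera call takes 0.05 s, during which the arm holds its last target. There are 200 camera calls.

### The job

The test cell sits loose in the clamping frame because the gap between it and the sprung pressure plate is wider than the plate can travel. Take white spacers from the slotted rack and stand them upright on edge, side by side, in the gap until no more will go in, leaving any that are not needed standing in the rack; then push the pressure plate by its handle until you feel it squeeze the stack against the cell, and finish while holding it firmly pressed. Leave everything else on the bench alone.

Things in the scene. Friction and masses are not known exactly. Their poses are not given: they have to be found in the camera images.
- frame: Fixed aluminium clamping frame on the bench, 216 mm long (y), 72 wide (x; 104 over the lugs), no floor: things in it stand on the bench. Origin on the bench at its middle. Side rails 30 high, 8 thick, inner faces at x = -28 and 28; end wall 90 high, inner face at y = 93. Pressure plate towards -y, test cell by the end wall, the gap to fill between them.
- gap (a point): Point on the bench, in the middle between the rails, under the face of the pressure plate when it is fully back (frame y = -13 mm). Axes as the frame: the gap runs from here along +y to the front face of the test cell, and is 56 wide between the rails.
- presser (a joint): Sliding steel pressure plate, in m: 0 = fully back (as at the start), grows as it moves along the frame's +y towards the cell; hard stop at 0.015. A return spring pushes it back with 2 N at 0, 4 N at 0.015, so it stays closed only while held. Plate 44 mm wide, 14 thick, its top 72 above the bench.
- presser_face (a point): Foot of the pressure plate's front face, at bench height, moves with the plate. Axes as the frame.
- handle (a point): Middle of the top of the pressure plate's handle: a grey plastic upright block, 30 mm wide (frame x), 20 thick (frame y), its top 90 above the bench, rising from a low carriage 25 high. Its centre is 45 behind the plate's front face, with 21 free between handle and plate. Moves with the plate. Axes as the frame.
- cell_long: The longer of two painted metal test cells, a block 55 mm long (y), 44 wide (x), 80 tall, brass ports on top; fixed. Origin under the middle of its back face, the block extends to -y. One of the two cells (either one, it varies) stands in the frame; the other stands on the bench beside the frame and plays no part.
- cell_long_face (a point): Foot of the front face of the longer cell, at bench height (its middle). Axes as the cell.
- cell_short: The shorter of two painted metal test cells, a block 35 mm long (y), 44 wide (x), 80 tall, brass ports on top; fixed. Origin under the middle of its back face, the block extends to -y. One of the two cells (either one, it varies) stands in the frame; the other stands on the bench beside the frame and plays no part.
- cell_short_face (a point): Foot of the front face of the shorter cell, at bench height (its middle). Axes as the cell.
- rack: Fixed grey rack, 148 mm long (y), 70 wide (x), 30 high, origin under its middle; its floor is 8 above the bench. Four slots, 22 wide and 22 deep, at y = -51, -17, +17, +51, open at both ends, each with one spacer on edge at the start.
- spacer1: White plastic spacer plate (all four are alike), 50 mm wide (x), 20 thick (y), 75 tall (z), about 90 g; stands on edge. Origin under its middle. Can be taken across its 50 mm width from above. In the frame two or three of them fill the gap, leaving 8 to 11 mm in all, which the pressure plate then takes up.
- spacer2: White plastic spacer plate (all four are alike), 50 mm wide (x), 20 thick (y), 75 tall (z), about 90 g; stands on edge. Origin under its middle. Can be taken across its 50 mm width from above. In the frame two or three of them fill the gap, leaving 8 to 11 mm in all, which the pressure plate then takes up.
- spacer3: White plastic spacer plate (all four are alike), 50 mm wide (x), 20 thick (y), 75 tall (z), about 90 g; stands on edge. Origin under its middle. Can be taken across its 50 mm width from above. In the frame two or three of them fill the gap, leaving 8 to 11 mm in all, which the pressure plate then takes up.
- spacer4: White plastic spacer plate (all four are alike), 50 mm wide (x), 20 thick (y), 75 tall (z), about 90 g; stands on edge. Origin under its middle. Can be taken across its 50 mm width from above. In the frame two or three of them fill the gap, leaving 8 to 11 mm in all, which the pressure plate then takes up.
- wrench: Bystander, to be left alone: small open-ended spanner, 130 long, lying on the bench; its origin lies under its middle (mm).
- flask: Bystander, to be left alone: conical glass flask, 74 wide, 108 tall (mm), origin under its middle.
- amber: Bystander, to be left alone: amber reagent bottle, 60 wide, 130 tall (mm), origin under its middle.
- wash: Bystander, to be left alone: white bottle with a red cap, 60 wide, 150 tall (mm), origin under its middle.
- beaker: Bystander, to be left alone: small glass beaker, 64 wide, 75 tall (mm), origin under its middle.
- jar: Bystander, to be left alone: small white jar with a blue lid, 50 wide, 60 tall (mm), origin under its middle.
- weight: Bystander, to be left alone: brass weight, 32 wide, 35 tall (mm), origin under its middle.
There are look-alikes about, which are no part of the job. What is shaped like the spacer3 but brown, purple or yellow is not meant.

How it is judged (in metres and radians):
On the way, in this order (a step that is already met when the one before it is completed fails the run):
1. a spacer stands on edge in the gap, let go ((((x of spacer1 in the frame of frame between -0.007 and 0.007 m and y of spacer1 in the frame of frame between -0.01 and 0.055 m and z of spacer1 in the frame of frame between -0.004 and 0.005 m and angle between spacer1's own z axis and vertical below 0.1 rad and angle between the y axis of spacer1 and the y axis of frame, either way round below 0.12 rad) and contact force between the fingers and spacer1 below 0.1 N) or ((x of spacer2 in the frame of frame between -0.007 and 0.007 m and y of spacer2 in the frame of frame between -0.01 and 0.055 m and z of spacer2 in the frame of frame between -0.004 and 0.005 m and angle between spacer2's own z axis and vertical below 0.1 rad and angle between the y axis of spacer2 and the y axis of frame, either way round below 0.12 rad) and contact force between the fingers and spacer2 below 0.1 N) or ((x of spacer3 in the frame of frame between -0.007 and 0.007 m and y of spacer3 in the frame of frame between -0.01 and 0.055 m and z of spacer3 in the frame of frame between -0.004 and 0.005 m and angle between spacer3's own z axis and vertical below 0.1 rad and angle between the y axis of spacer3 and the y axis of frame, either way round below 0.12 rad) and contact force between the fingers and spacer3 below 0.1 N) or ((x of spacer4 in the frame of frame between -0.007 and 0.007 m and y of spacer4 in the frame of frame between -0.01 and 0.055 m and z of spacer4 in the frame of frame between -0.004 and 0.005 m and angle between spacer4's own z axis and vertical below 0.1 rad and angle between the y axis of spacer4 and the y axis of frame, either way round below 0.12 rad) and contact force between the fingers and spacer4 below 0.1 N))), for 0.2 s.
2. the robot presses the pressure plate, which squeezes the stack against the cell ((contact force between presser and spacer1 above 3 N or contact force between presser and spacer2 above 3 N or contact force between presser and spacer3 above 3 N or contact force between presser and spacer4 above 3 N) and (contact force between any of cell_long, cell_short and spacer1 above 3 N or contact force between any of cell_long, cell_short and spacer2 above 3 N or contact force between any of cell_long, cell_short and spacer3 above 3 N or contact force between any of cell_long, cell_short and spacer4 above 3 N) and contact force between the fingers and presser above 3 N and value of joint presser above 0.001 m), for 0.2 s.
At the end, for the whole second after the job is handed in: Every spacer stands upright, either on the bench in the frame's gap (tilt under 0.10 rad, square within 0.12 rad) or in the rack; the fingers are on the pressure plate, which presses on the stack, and the stack on the cell, with more than 3 N each; all at rest for the last second (all of step 2 and ((x of spacer1 in the frame of frame between -0.007 and 0.007 m and y of spacer1 in the frame of frame between -0.01 and 0.055 m and z of spacer1 in the frame of frame between -0.004 and 0.005 m and angle between spacer1's own z axis and vertical below 0.1 rad and angle between the y axis of spacer1 and the y axis of frame, either way round below 0.12 rad) or (x of spacer1 in the frame of rack between -0.02 and 0.02 m and y of spacer1 in the frame of rack between -0.07 and 0.07 m and z of spacer1 in the frame of rack between 0.003 and 0.014 m and angle between spacer1's own z axis and vertical below 0.2 rad)) and ((x of spacer2 in the frame of frame between -0.007 and 0.007 m and y of spacer2 in the frame of frame between -0.01 and 0.055 m and z of spacer2 in the frame of frame between -0.004 and 0.005 m and angle between spacer2's own z axis and vertical below 0.1 rad and angle between the y axis of spacer2 and the y axis of frame, either way round below 0.12 rad) or (x of spacer2 in the frame of rack between -0.02 and 0.02 m and y of spacer2 in the frame of rack between -0.07 and 0.07 m and z of spacer2 in the frame of rack between 0.003 and 0.014 m and angle between spacer2's own z axis and vertical below 0.2 rad)) and ((x of spacer3 in the frame of frame between -0.007 and 0.007 m and y of spacer3 in the frame of frame between -0.01 and 0.055 m and z of spacer3 in the frame of frame between -0.004 and 0.005 m and angle between spacer3's own z axis and vertical below 0.1 rad and angle between the y axis of spacer3 and the y axis of frame, either way round below 0.12 rad) or (x of spacer3 in the frame of rack between -0.02 and 0.02 m and y of spacer3 in the frame of rack between -0.07 and 0.07 m and z of spacer3 in the frame of rack between 0.003 and 0.014 m and angle between spacer3's own z axis and vertical below 0.2 rad)) and ((x of spacer4 in the frame of frame between -0.007 and 0.007 m and y of spacer4 in the frame of frame between -0.01 and 0.055 m and z of spacer4 in the frame of frame between -0.004 and 0.005 m and angle between spacer4's own z axis and vertical below 0.1 rad and angle between the y axis of spacer4 and the y axis of frame, either way round below 0.12 rad) or (x of spacer4 in the frame of rack between -0.02 and 0.02 m and y of spacer4 in the frame of rack between -0.07 and 0.07 m and z of spacer4 in the frame of rack between 0.003 and 0.014 m and angle between spacer4's own z axis and vertical below 0.2 rad)) and linear speed of each of spacer1, spacer2, spacer3, spacer4 below 0.02 m/s and velocity of joint presser below 0.01 m/s); the arm keeps its last pose, push and grip.
It fails at once if a bystander is moved more than 30 mm (distance of any of wrench, flask, amber, wash, beaker, jar, weight from where it was at the start of the episode above 0.03 m).
It also fails if it takes over 72 s, if anything falls off the work surface, if the arm or the gripper's body presses on something with over 40 N, if the wrist force passes 120 N, or if a joint passes its speed limit or range.

## Working session

There is one attempt and no reset: what is moved stays moved. The work goes in short steps, each a Python script; the robot and the scene stay as the last script left them, time stands still between calls to the robot, and variables do not carry over. Pictures are saved under pics/ and viewed, about 8 in all and at most 12, crops included, and the job is handed in when it is done.

```bash
mkdir -p pics; cat > h.py <<'E'
import numpy as np, cv2
from plant import ctrl, sensors, optics
def grab(n,save=None):
    s=sensors.read_state(); im,d=optics.grab_frame(n)
    p=optics.camera_params(n)
    if n=='wrist':
        T=np.eye(4);T[:3,:3]=s['eef_rot'];T[:3,3]=s['eef_pos'];T=T@np.array(p['T_tool_cam']);p['Rw'],p['tw']=T[:3,:3],T[:3,3]
    else:
        R=np.array(p['R']);p['Rw']=R.T;p['tw']=-R.T@np.array(p['t'])
    if save: cv2.imwrite('pics/%s.png'%save,im[:,:,::-1]); np.savez('pics/%s.npz'%save,im=im,d=d,mtx=p['mtx'],k1=p['k1'],Rw=p['Rw'],tw=p['tw'])
    return im,d,p
def rays(px,p):
    px=np.asarray(px,float).reshape(-1,1,2)
    return cv2.undistortPoints(px,np.array(p['mtx'],float),np.array([float(p['k1']),0,0,0,0])).reshape(-1,2)
def cloud(d,p):
    h,w=d.shape; u,v=np.meshgrid(np.arange(w),np.arange(h))
    n=rays(np.c_[u.ravel(),v.ravel()],p); z=d.ravel()[:,None]
    X=np.c_[n*z,z]@np.array(p['Rw']).T+np.array(p['tw'])
    X[d.ravel()<=0]=np.nan
    return X.reshape(h,w,3)
def onplane(px,p,z):
    n=rays(px,p); D=np.c_[n,np.ones(len(n))]@np.array(p['Rw']).T; t=np.array(p['tw'])
    return t+D*((z-t[2])/D[:,2])[:,None]
E
python3 - <<'E'
from h import *
grab('top','top0'); grab('side','side0')
s=sensors.read_state(); print(s['t'],s['eef_rot'],ctrl.tcp_to_tips)
E
```

```text
0.1 [[-9.19570203e-01  3.92923993e-01 -1.17353511e-03]
 [ 3.92925573e-01  9.19568496e-01 -1.80977257e-03]
 [ 3.68042850e-04 -2.12532488e-03 -9.99997674e-01]] 25.0
```

View pics/top0.png

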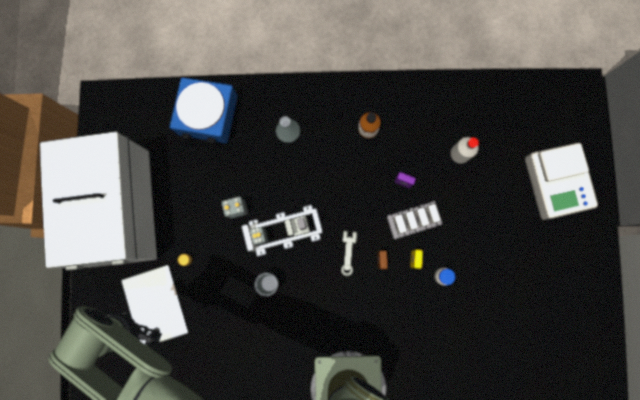

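View pics/side0.png

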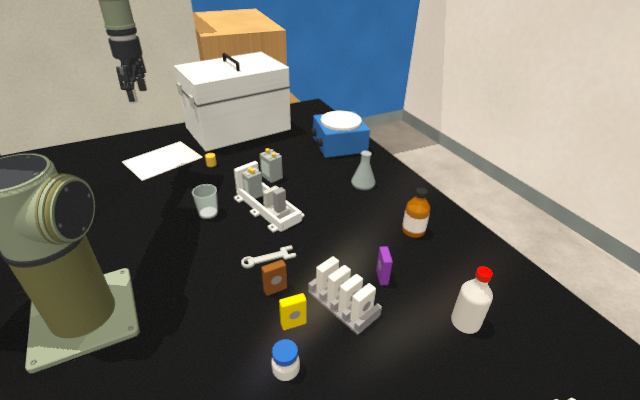

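The top view shows the frame at about (282,230). Its end wall and cell are on the left (258,236) and the plate and handle on the right (298,226). The rack is at (415,219) with four white spacers. The look-alikes are purple (405,180), brown (383,260) and yellow (417,259), so only the four white plates in the rack fit. Next I'll take wrist views over each.

```bash
python3 - <<'E'
from h import *
z=np.load('pics/top0.npz'); p=dict(z)
print(onplane([[403,224],[411,222],[422,218],[433,214]],p,83).round(0))
c=onplane([[403,224],[433,214],[246,240],[318,218],[235,206]],p,60);print(c.round(0))
a=c[1]-c[0]; rack=(c[0]+c[1])/2
f=(c[2]+c[3])/2
down=lambda yaw:np.array([[np.cos(yaw),np.sin(yaw),0],[np.sin(yaw),-np.cos(yaw),0],[0,0,-1.]])
print('T',optics.camera_params('wrist')['T_tool_cam'])
T=np.array(optics.camera_params('wrist')['T_tool_cam'])
for nm,tgt in (('f',f),('r',rack)):
    R=down(0.0)
    # put the camera over target roughly
    pos=np.array([tgt[0],tgt[1],330]); off=(R@T[:3,3]); pos[:2]-=off[:2]
    print(nm,pos,ctrl.solve_ik(pos,R))
    ctrl.move_ptp(pos,R); ctrl.hold(0.2)
    grab('wrist','w'+nm); print(sensors.read_state()['t'])
a=[cv2.imread('pics/w%s.png'%k) for k in 'fr']
cv2.imwrite('pics/both.png',cv2.resize(np.vstack(a),(480,600)))
E
```

```text
[[ 477. -167.   83.]
 [ 482. -190.   83.]
 [ 493. -222.   83.]
 [ 503. -254.   83.]]
[[ 478. -170.   60.]
 [ 505. -259.   60.]
 [ 441.  287.   60.]
 [ 501.   76.   60.]
 [ 541.  319.   60.]]
T [[-1.05156372e-03 -9.65860069e-01 -2.59062196e-01  6.37429754e+01]
 [ 9.99999434e-01 -9.74126935e-04 -4.27282781e-04 -3.43286124e-01]
 [ 1.60335914e-04 -2.59062498e-01  9.65860547e-01 -1.18757066e+02]
 [ 0.00000000e+00  0.00000000e+00  0.00000000e+00  1.00000000e+00]]
f [407.02798386 181.02860875 330.        ] [ 2.23753358e-01 -1.29235738e-01  1.73781682e+00 -4.44089210e-16
  1.53301157e+00  1.79454968e+00]
2.05
r [ 428.06123802 -215.01706593  330.        ] [-6.46422409e-01 -5.22117082e-02  1.66720144e+00 -4.44089210e-16
  1.52660292e+00  9.24373918e-01]
3.775
```

View pics/wf.png

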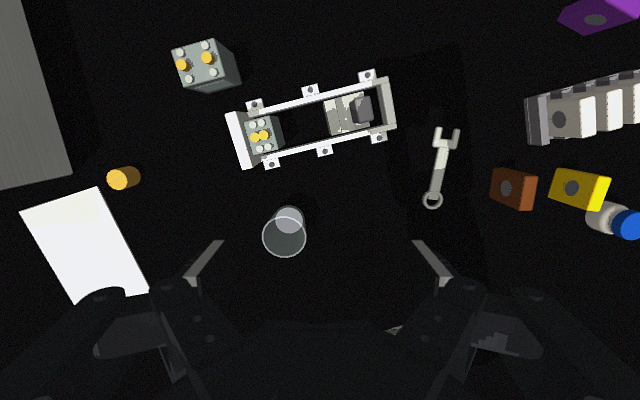

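View pics/wr.png

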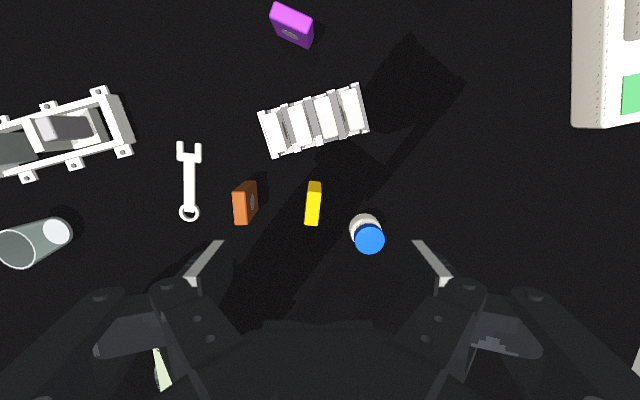

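Wrist view of the frame: wall and cell at (255,135), plate at (340,115), handle at (362,108), and the beaker below at (285,230). Wrist view of the rack: four white spacers between (262,115) and (365,95). I'll get the poses from the depth slices.

```bash
python3 - <<'E'
from h import *
def comps(nm,zlo,zhi,box,mina=30):
    z=np.load(f'pics/{nm}.npz'); X=cloud(z['d'],dict(z))
    (x0,x1,y0,y1)=box
    m=((X[...,2]>zlo)&(X[...,2]<zhi)&(X[...,0]>x0)&(X[...,0]<x1)&(X[...,1]>y0)&(X[...,1]<y1)).astype(np.uint8)
    n,l,st,_=cv2.connectedComponentsWithStats(m,connectivity=4)
    for i in range(1,n):
        if st[i,4]<mina: continue
        P=X[l==i]; r=cv2.minAreaRect(P[:,:2].astype(np.float32))
        print(nm,(zlo,zhi),'n',st[i,4],'px',st[i,:4],'z',np.median(P[:,2]).round(1),'c',np.round(r[0],1),'size',np.round(r[1],1),'ang',round(r[2],1),'mean',P[:,:2].mean(0).round(1))
comps('wr',78,90,(400,580,-330,-120))
comps('wr',24,36,(400,580,-330,-120))
comps('wf',84,97,(400,580,60,300))
comps('wf',76,84,(400,600,60,360))
comps('wf',66,76,(400,580,60,300))
comps('wf',24,36,(400,580,60,300))
comps('wf',50,200,(300,420,0,400))
E
```

```text
wr (78, 90) n 690 px [340  88  25  44] z 83.8 c [ 509.  -258.1] size [50.3 20.1] ang 15.9 mean [ 509.3 -257.7]
wr (78, 90) n 665 px [314  96  25  43] z 83.8 c [ 499.7 -225.4] size [50.1 20. ] ang 15.8 mean [ 500.1 -225.3]
wr (78, 90) n 653 px [287 104  26  43] z 83.9 c [ 490.3 -192.7] size [50.1 20.1] ang 15.7 mean [ 490.7 -192.8]
wr (78, 90) n 650 px [261 112  26  42] z 83.9 c [ 481. -160.] size [49.9 20.3] ang 16.5 mean [ 481.6 -160.4]
wr (24, 36) n 252 px [350  82  20  52] z 30.9 c [ 513.8 -274.7] size [69.9 12.4] ang 15.6 mean [ 515.1 -276.3]
wr (24, 36) n 404 px [326  89  21  51] z 31.0 c [ 504.5 -242.4] size [70.1 13.2] ang 15.8 mean [ 505.3 -242.6]
wr (24, 36) n 438 px [303  96  21  51] z 31.1 c [ 494.8 -208.7] size [69.9 13.2] ang 16.2 mean [ 495.6 -208.8]
wr (24, 36) n 356 px [280 103  22  50] z 31.1 c [ 485.5 -175.6] size [70.2 13.7] ang 15.8 mean [ 485.9 -174.6]
wr (24, 36) n 188 px [257 110  23  50] z 30.9 c [ 476.5 -143.6] size [70.2 12.4] ang 15.9 mean [ 476.6 -141.4]
wf (84, 97) n 430 px [354  95  20  28] z 90.7 c [487.9 124.4] size [30.  20.1] ang 13.4 mean [487.9 124
[... 896 characters left out ...]
[543.3 296.2] size [37.4  6.4] ang 1.3 mean [541.3 295.8]
wf (66, 76) n 403 px [324  99  18  37] z 73.1 c [478.8 161.3] size [44.1 14.1] ang 13.8 mean [478.9 161.5]
wf (24, 36) n 67 px [228  53  10  32] z 29.9 c [543.4 296. ] size [38.8  6.8] ang 0.3 mean [541.6 296.2]
wf (24, 36) n 2163 px [246  77 151  85] z 31.0 c [475.8 173.6] size [ 72.5 202.6] ang 13.9 mean [481.5 156.5]
wf (24, 36) n 673 px [334  91  36  43] z 26.2 c [486.2 131.1] size [50.1 41.5] ang 13.8 mean [485.3 136.7]
wf (50, 200) n 55 px [241 161  18   9] z 90.0 c [417.3 270.1] size [ 4.5 14.9] ang 4.6 mean [417.8 268.6]
wf (50, 200) n 464 px [262 212  45  36] z 71.5 c [323.9 227.7] size [62.3 47.8] ang 90.0 mean [327.3 229.3]
```

Frame yaw is about 13.8° and rack yaw about 15.9°. The loose cell is 56 mm long, so the short cell is in the frame and the gap is about 71 mm, which takes three spacers. I'll pick the first one, then check it in hand over the gap.

```bash
cat >> h.py <<'E'
def down(yaw): return np.array([[np.cos(yaw),np.sin(yaw),0],[np.sin(yaw),-np.cos(yaw),0],[0,0,-1.]])
TF=np.radians(13.8); TR=np.radians(15.9)
FX=np.array([np.cos(TF),np.sin(TF)]); FY=np.array([-np.sin(TF),np.cos(TF)])
FO=np.array([474.0,180.7])
RF=down(np.pi/2+TF); RR=down(np.pi/2+TR)
SP=[(481.2,-160.1),(490.3,-192.7),(499.7,-225.4),(509.,-258.1)]
def F(x,y,z): return np.r_[FO+x*FX+y*FY,z]
def toF(X): d=X[...,:2]-FO; return np.stack([d@FX,d@FY,X[...,2]],-1)
def pick(i):
    s=np.array(SP[i])
    ctrl.gripper_to(80)
    ctrl.move_ptp(np.r_[s,150],RR); ctrl.move_l(np.r_[s,75],vel=120)
    ctrl.gripper_to(40,force=40); print('grip',sensors.read_state()['grip_width'])
    ctrl.move_l(np.r_[s,185],vel=150)
def st(): s=sensors.read_state(); print('t',s['t'],'pos',s['eef_pos'],'F',np.round(s['force'],1),'w',s['grip_width'])
E
python3 - <<'E'
from h import *
z=np.load('pics/wf.npz'); X=toF(cloud(z['d'],dict(z)))
m=(X[...,2]>78)&(X[...,2]<83)&(abs(X[...,0])<24)&(X[...,1]>40)&(X[...,1]<94)
print('cell x,y range',np.percentile(X[m][:,0],[1,99]),np.percentile(X[m][:,1],[0.5,2,98]))
m=(X[...,2]>28)&(X[...,2]<33)&(abs(X[...,0])<36)&(abs(X[...,0])>15)&(X[...,1]>0)&(X[...,1]<40)
x=X[m][:,0]; print('rails',np.percentile(x[x<0],[2,98]),np.percentile(x[x>0],[2,98]))
pick(0)
ctrl.move_ptp(F(0,45,185),RF); ctrl.hold(0.2)
grab('wrist','held1'); st()
E
```

```text
cell x,y range [-21.59346137  21.81201517] [56.22590774 56.53853538 93.29014416]
rails [-35.77303271 -28.21066244] [28.16734827 35.84696984]
grip 49.45203729686747
t 9.2333 pos [463.70045035 223.55836613 185.01802662] F [ 0.8 -1.2 -1.4] w 49.585776277157144
```

View pics/held1.png

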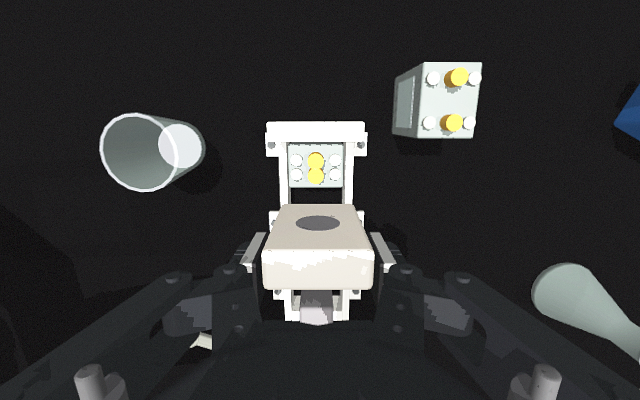

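The white spacer is held square between the pads (top at 315,265), and behind it the cell at (316,165) and both rails are visible. I'll measure how far the held spacer is off the rails in this same view.

```bash
cat >> h.py <<'E'
def check(nm,ztop):
    z=np.load(f'pics/{nm}.npz'); X=toF(cloud(z['d'],dict(z))); U=np.meshgrid(np.arange(640),np.arange(400))
    m=(X[...,2]>ztop-6)&(X[...,2]<ztop+6)&(U[0]>255)&(U[0]<380)&(U[1]>195)
    P=X[m]; r=cv2.minAreaRect(P[:,:2].astype(np.float32)); print('held c',np.round(r[0],1),'size',np.round(r[1],1),'ang',round(r[2],2),'z',np.median(P[:,2]).round(1))
    m=(X[...,2]>28)&(X[...,2]<33)&(abs(X[...,0])<40)&(abs(X[...,0])>22)&(X[...,1]>20)&(X[...,1]<90)
    P=X[m]; 
    for s in (-1,1):
        x=P[P[:,0]*s>0]; print('rail',s,len(x),np.percentile(x[:,0],[2,98]).round(1),np.percentile(x[:,1],[2,98]).round(0))
    m=(X[...,2]>86)&(X[...,2]<94)&(abs(X[...,0])<45)&(X[...,1]>88); r=cv2.minAreaRect(X[m][:,:2].astype(np.float32)); print('wall',np.round(r[0],1),np.round(r[1],1),round(r[2],2))
    m=(X[...,2]>76)&(X[...,2]<83)&(abs(X[...,0])<24)&(X[...,1]>40)&(X[...,1]<91)
    print('cell',np.percentile(X[m][:,0],[1,99]).round(1),np.percentile(X[m][:,1],[1,99]).round(1))
E
python3 -c "
from h import *
check('held1',193)"
```

```text
held c [ 1.4 43.5] size [54.7 24.8] ang 0.34 z 192.8
rail -1 531 [-36.1 -28.2] [29. 88.]
rail 1 519 [27.8 35.6] [30. 88.]
wall [-1.00e-01  1.01e+02] [14.4 72.3] 89.83
cell [-21.8  21.5] [56.7 90.9]
```

```bash
python3 -c "
from h import *
z=np.load('pics/held1.npz'); X=toF(cloud(z['d'],dict(z))); g=z['im'].min(2)
for r in range(210,288,8):
    row=X[r]; k=np.where((row[:,2]>189)&(row[:,2]<197)&(g[r]>130))[0]
    if len(k): print(r,k.min(),k.max(),row[k.min()].round(1),row[k.max()].round(1),'mid',((row[k.min(),0]+row[k.max(),0])/2).round(2))
print(z['mtx'])"
```

```text
250 247 388 [-29.6  53.5 189.2] [ 31.9  53.9 190.4] mid 1.15
258 248 392 [-27.4  53.5 196.7] [ 32.   53.4 197. ] mid 2.31
266 262 373 [-22.7  47.6 192.7] [ 25.4  47.3 192.2] mid 1.34
274 262 373 [-23.2  43.1 191.5] [ 25.9  42.5 190.7] mid 1.37
282 263 372 [-22.8  39.6 192.4] [ 25.2  39.7 192.7] mid 1.23
[[285.00739956   0.         317.43321905]
 [  0.         285.00739956 197.45804345]
 [  0.           0.           1.        ]]
```

Relative to the rails the held spacer reads about 1.5 mm too far in +x. I'll shift it by -1.5, lower it to just above the rails and check again.

```bash
python3 - <<'E'
from h import *
ctrl.move_l(F(-1.7,44,108),rot=RF,vel=120); ctrl.hold(0.2)
grab('wrist','low1'); st(); check('low1',116)
z=np.load('pics/low1.npz'); X=toF(cloud(z['d'],dict(z))); g=z['im'].min(2)
for r in (266,274,282):
    row=X[r]; k=np.where((row[:,2]>112)&(row[:,2]<120)&(g[r]>130))[0]
    print(r,k.min(),k.max(),row[k.min()].round(1),row[k.max()].round(1),'mid',((row[k.min(),0]+row[k.max(),0])/2).round(2))
E
```

```text
t 10.275 pos [462.52495619 223.23794348 108.91139671] F [ 0.2  0.3 -0.7] w 49.26677911444747
held c [ 0.5 43.6] size [54.9 24.2] ang 0.18 z 116.9
rail -1 688 [-36.  -29.4] [33. 86.]
rail 1 669 [28.8 35.6] [35. 86.]
wall [ -0.3 100.7] [15.2 72.9] 89.94
cell [-21.9  21.5] [54.7 90.8]
266 262 373 [-23.8  47.6 116.5] [ 24.2  47.7 117. ] mid 0.17
274 262 372 [-24.2  43.2 115.5] [ 23.9  43.8 116.9] mid -0.15
282 263 372 [-23.8  39.7 116.4] [ 24.5  38.9 115.2] mid 0.34
```

View pics/low1.png

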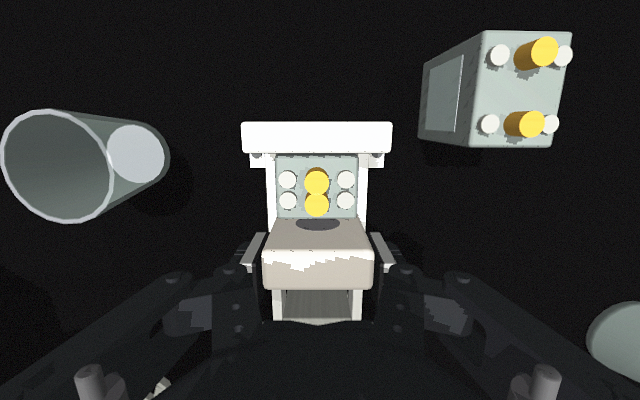

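Everything lines up: spacer +0.1, rails and cell -0.2. I'll lower it with a force guard.

```bash
cat >> h.py <<'E'
def place(x,y):
    hit=ctrl.move_l(F(x,y,75),rot=RF,vel=80,threshold=8); print('upper hit',hit)
    if hit: st(); return False
    hit=ctrl.move_l(F(x,y,63),rot=RF,vel=25,threshold=6); print('bench hit',hit); st()
    return True
def release(x,y):
    ctrl.gripper_to(62); ctrl.hold(0.3); st()
    ctrl.move_l(F(x,y,185),rot=RF,vel=150)
E
python3 - <<'E'
from h import *
if place(-2.1,43.5):
    if sensors.read_state()['eef_pos'][2]<70: release(-2.1,43.5); grab('wrist','pl1'); st()
E
```

```text
upper hit False
bench hit True
t 11.2167 pos [462.48200862 222.7308288   68.12999239] F [0.4 0.2 3.8] w 49.23217906658447
t 11.8 pos [461.11096683 222.33352916  67.01134648] F [-0.2  0.1  0.8] w 62.27517567272421
t 12.7833 pos [460.57842391 222.12285524 183.61184514] F [ 0.   0.4 -0.1] w 61.94134369048662
```

```bash
cat >> h.py <<'E'
def inspect(nm):
    z=np.load(f'pics/{nm}.npz'); X=toF(cloud(z['d'],dict(z)))
    m=((X[...,2]>72.5)&(X[...,2]<79)&(abs(X[...,0])<34)&(X[...,1]>-12)&(X[...,1]<56)).astype(np.uint8)
    n,l,s,_=cv2.connectedComponentsWithStats(m,connectivity=4)
    for i in range(1,n):
        if s[i,4]>60:
            P=X[l==i]; r=cv2.minAreaRect(P[:,:2].astype(np.float32)); print('spacer',np.round(r[0],1),np.round(r[1],1),round(r[2],1),'z',np.median(P[:,2]).round(1),'n',s[i,4])
E
python3 -c "
from h import *
inspect('pl1'); check('pl1',193)"
```

```text
spacer [-0.4 45.1] [19.6 49.5] 89.9 z 75.9 n 1360
held c [0. 0.] size [0. 0.] ang 0.0 z nan
rail -1 550 [-36.  -28.2] [22. 88.]
rail 1 546 [27.8 35.6] [22. 88.]
wall [ -0.3 100.5] [14.4 72.4] 89.94
cell [-22.1  21.5] [40.4 90.5]
  return _methods._mean(a, axis=axis, dtype=dtype,
  ret = ret.dtype.type(ret / rcount)
```

View pics/pl1.png

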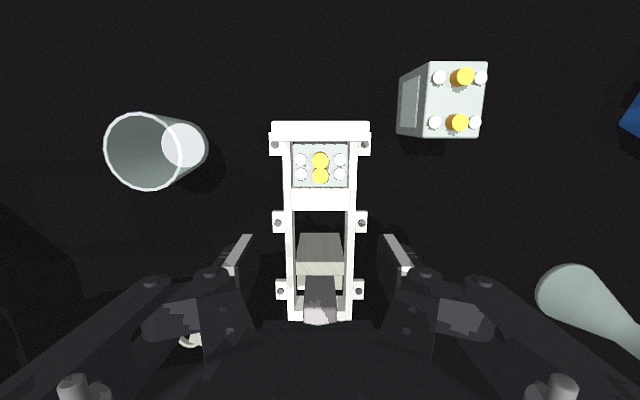

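The first spacer stands flush at y 45.1, x -0.4, square, right in front of the cell at (320,200). Now the second and third at 22 mm pitch.

```bash
cat > p.py <<'E'
import sys
from h import *
i=int(sys.argv[1]); y=float(sys.argv[2])
pick(i); ctrl.move_ptp(F(-1.9,y,185),RF); ctrl.move_l(F(-1.9,y,110),vel=150)
if place(-1.9,y) and sensors.read_state()['eef_pos'][2]<70:
    release(-1.9,y); ctrl.hold(0.1); grab('wrist','pl%d'%(i+1)); st(); inspect('pl%d'%(i+1))
E
python3 p.py 1 21.2
```

```text
grip 49.243460988344516
upper hit False
bench hit True
t 19.775 pos [467.71420858 201.04992732  68.04106905] F [-0.4 -0.4  4.4] w 49.24842220004474
t 20.3583 pos [466.73844178 200.78092023  67.04639341] F [-0.8  0.1  0.3] w 62.18319876424265
t 21.4417 pos [466.15017575 200.60799485 183.55111729] F [ 0.4 -0.   0.7] w 61.94199307240361
spacer [-0.2 45. ] [19. 49.] 89.7 z 76.0 n 1443
spacer [-0.1 22.8] [50. 19.] 0.1 z 75.9 n 1357
```

```bash
python3 p.py 2 -1.3
```

```text
grip 49.32141492365366
upper hit False
bench hit True
t 28.5 pos [473.12650241 179.15012975  68.07359239] F [-0.6 -0.2  3.6] w 49.278272521014394
t 29.0833 pos [471.9321971  178.89074287  66.98677613] F [-0.2 -0.1 -0.3] w 62.20332331193321
t 30.1667 pos [471.49780771 178.79694744 183.56584582] F [ 0.7 -0.3  1. ] w 62.05258897435369
spacer [-0.2 44.8] [49.5 19.6] 0.1 z 76.0 n 1595
spacer [ 0.1 22.6] [19.1 49.5] 89.6 z 76.0 n 1453
spacer [-0.2 -0.4] [50.  20.3] 0.2 z 76.0 n 1407
```

View pics/pl3.png

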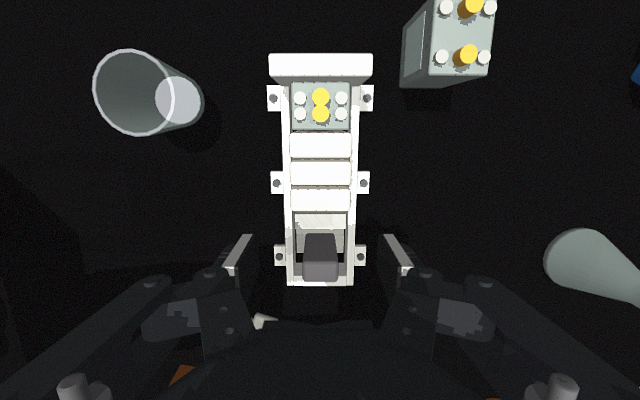

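All three stand square (rows 145, 172 and 200) with no room for a fourth. Next I push the handle from behind with the jaws shut.

```bash
python3 - <<'E'
from h import *
ctrl.move_l(F(-1.9,-95,185),rot=RF,vel=150); ctrl.gripper_to(0,force=60)
print('desc',ctrl.move_l(F(-1.9,-95,80),rot=RF,vel=120,threshold=10)); st()
print('touch',ctrl.move_l(F(-1.9,-60,80),rot=RF,vel=18,threshold=15)); st()
s=sensors.read_state(); print(toF(np.array(s['eef_pos'])))
ctrl.hold(0.5); st(); s=sensors.read_state(); print(toF(np.array(s['eef_pos'])))
E
```

```text
desc False
t 32.575 pos [495.57639217  87.97410586  80.70760914] F [ 0.5  0.1 -0.9] w 0.18106004893699504
touch True
t 34.0333 pos [488.57098171 113.49889965  80.00895166] F [ 1.2 -2.7  2.4] w 0.16656722558328182
[ -1.87933099 -68.73695884  80.00895166]
t 34.5333 pos [488.30723006 113.21254578  79.47697561] F [ 3.1 -2.4  1.3] w -0.026168291600428197
[ -2.20377424 -68.95213332  79.47697561]
```

The stop tripped after about 10 mm of travel, as expected, but the force has relaxed to about spring level. I'll step forward until it holds firmly.

```bash
python3 - <<'E'
from h import *
y=-69
for k in range(16):
    y+=0.7
    ctrl.move_l(F(-1.9,y,80),rot=RF,vel=10); ctrl.hold(0.2)
    s=sensors.read_state(); f=np.array(s['force'])[:2]@FY
    print(round(y,1),toF(np.array(s['eef_pos'])).round(2),'Fy',round(f,1),s['t'])
    if f<-20: break
ctrl.hold(0.6); st(); print(np.array(sensors.read_state()['force'])[:2]@FY)
grab('top','endt'); grab('wrist','end'); inspect('end')
E
```

```text
-68.3 [ -2.27 -68.34  79.6 ] Fy -3.3 35.0
-67.6 [ -2.27 -68.29  79.61] Fy -6.3 35.45
-66.9 [ -2.28 -68.26  79.61] Fy -8.6 35.9
-66.2 [ -2.23 -68.26  79.66] Fy -10.9 36.35
-65.5 [ -2.25 -68.22  79.67] Fy -13.0 36.8
-64.8 [ -2.23 -68.2   79.69] Fy -14.3 37.25
-64.1 [ -2.24 -68.16  79.7 ] Fy -17.7 37.7
-63.4 [ -2.23 -68.13  79.73] Fy -21.0 38.15
t 38.75 pos [488.09163435 113.98270059  79.71907573] F [  5.5 -19.9  -4.2] w 8.521747537569944e-05
-20.61193065082057
spacer [-0.1 14.4] [50.4 53. ] 0.2 z 75.8 n 16431
```

View pics/end.png

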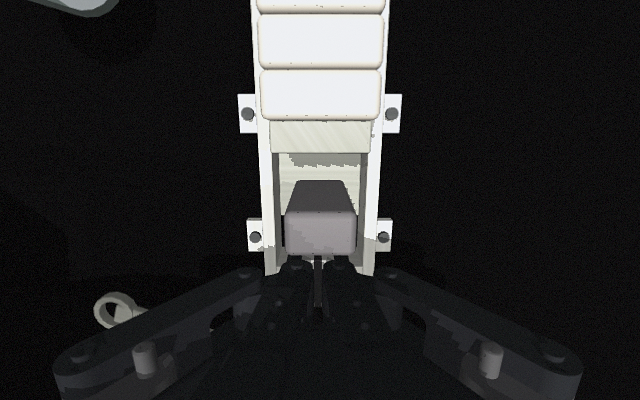

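The plate is tight against the stack (boundary at row 121), and the tool stalls while the force climbs. I'll check the plate travel in case it is on the 15 mm hard stop instead.

```bash
python3 - <<'E'
from h import *
z=np.load('pics/end.npz'); X=toF(cloud(z['d'],dict(z)))
def rng(a,b,y0,y1,n):
    m=(X[...,2]>a)&(X[...,2]<b)&(abs(X[...,0])<15)&(X[...,1]>y0)&(X[...,1]<y1); print(n,m.sum(),np.percentile(X[m][:,1],[1,50,99]).round(1),np.median(X[m][:,2]))
rng(87,94,-80,-30,'handle (centre -58 at 0)')
rng(70,74.3,-40,10,'plate (-27..-13 at 0)')
rng(74.7,78,-15,60,'stack')
p=X[121-8:121+16:2,320]; print(p.round(1).tolist())
E
```

```text
handle (centre -58 at 0) 3790 [-77.  -48.6 -38.5] 91.05333763604293
plate (-27..-13 at 0) 2451 [-38.9 -10.4  -2.9] 73.1649976776515
stack 8345 [-2.5 19.9 39.8] 76.04579068757955
[[-0.2, -0.9, 75.9], [-0.2, -1.7, 75.2], [-0.2, -2.5, 75.8], [-0.2, -3.3, 74.1], [-0.2, -4.1, 74.0], [-0.2, -4.9, 71.8], [-0.2, -5.7, 73.6], [-0.2, -6.5, 74.4], [-0.2, -7.4, 73.4], [-0.2, -8.2, 73.5], [-0.2, -9.0, 73.3], [-0.2, -9.9, 73.0]]
```

The plate has travelled about 9.8 mm, well short of the hard stop. The stack spans -3 to 57 mm, right up to the cell, so I'm handing it in.

```bash
python3 - <<'E'
from h import *
st(); ctrl.finish_job()
E
```

```text
t 38.85 pos [488.06463953 113.96960443  79.69979199] F [  5.  -20.4  -5.2] w -0.11437464978932282
the job is handed in; nothing more can be done
```

I stood three white spacers side by side in the gap in front of the short cell, left the fourth in the rack, and handed the job in at 38.9 s while holding the plate pressed. No verdict is reported.

- **Spacers:** in the last wrist view before pressing, all three stood square within about 0.4° and were centred within 0.2 mm of the frame's middle.
- **Plate:** it had travelled about 9.8 mm, short of the 15 mm hard stop. The stack reached from there to about 57 mm, where the cell face was measured at about 56.5 mm.
- **Push:** it held steady at about 20 N at hand-in, of which I put the spring at about 3 N. My first stop on touching relaxed to about 4 N, so I pushed further in small steps.
- **Disagreement:** the wrist camera and the tool disagreed by about 1.5–2 mm sideways, which I corrected by measuring the held spacer against the rails.
- **Not checked at the end:** the fourth spacer and the bystanders. I took a last top view but did not look at it. The arm did not go near either after the last pick, and no unexpected contacts showed.

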